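# Find the rattling parts case and hold it out for inspection

### The arm

A 7-joint arm with a two-finger parallel gripper is mounted at the origin on the work surface. World frame = base frame: x ahead of the robot, y to its left, z up, the work surface at z = 0. Lengths are in mm, angles in rad, forces in N, time in s.
With the tool pointing down it reaches from about 400 to 875 mm from the base axis. Payload 19.3 kg.
Tool frame: the origin (TCP) lies at the very end of the fingers, on their centre line; the grasp point (between the pads) lies 19 mm behind it (grip_point_offset is the z of the grasp point in the tool frame, in mm); z points along the fingers, x is the direction in which the jaws open and shut, and the axes are right-handed (so a half turn about z gives the same grasp; the last joint's range is limited). The gripper opens to 85 mm and grips with 20 to 120 N. Pads are 22 mm wide; open, the fingers measure 114 mm over their backs; the gripper's body (76 mm by 85 mm) begins 54 mm behind the grasp point. The pads swing forward as they close: fully open they stand 13 mm farther back than shut.
Start: joints at [1.177, 0.521, -0.036, 1.599, 0.021, 1.021, -0.113], TCP at [198.829, -592.521, 231.291] pointing down, gripper open.
Joint ranges: [-2.91, 2.91], [-0.3, 2.13], [-1.5, 1.42], [0.17, 2.43], [-1.26, 4.41], [0.16, 1.93], [-2.52, 2.52]. Speed limits (rad/s): [1.89, 1.89, 2.39, 2.39, 3.01, 3.01, 3.01].

### API

Orientations are given as a 3x3 rotation matrix whose columns are the frame's x, y, z axes.
In Python, from workcell import movep, movel, goto_joints, open_gripper, clamp, wait, inverse_kinematics, read_state, camera, PlanningError, finish_job, grip_point_offset gives the robot as it stands. Calls block until the motion is done:
- movep(position, orientation): joint-space move of the TCP to a pose.
- movel(position, frame=None, max_speed=150, guard=None): straight line of the TCP; frame=None keeps the orientation; max_speed is the mean speed in mm/s. With guard (N) it stops when the force on the tool has changed by that much, and returns True; else False.
- goto_joints(angles): joint-space move.
- open_gripper() and clamp(): open the fingers fully, or close them until they stop; the grip force is fixed at half the most.
- wait(seconds).
- inverse_kinematics(position, orientation): joint angles nearest the present ones, or None.
- read_state(): the state.
- camera(name): name is "scene" or "side" or "wrist"; returns a dict with "image" (400x640x3 uint8, blue, green, red), "range_z" (400x640 float32, mm along the optical axis (not along the pixel's ray), 0 where there is no reading), "fx", "fy", "cx", "cy" (pixels), "cam_to_world" (4x4, takes a point from camera to world coordinates). Camera axes: x right, y up, looking along -z (the intrinsics and any distortion apply to the point x, -y, -z); pixel columns grow to the right and rows downward; lengths in mm; the calibration is good to about 2 mm. A picture is of the moment at which its call begins.
A pose or a line that the arm cannot do raises PlanningError and nothing moves.
- finish_job(): hands the job in, once; it reports no verdict.
The state is a dict: "time": time; "qpos": joint angles; "qvel": joint speeds; "joint_efforts": joint torques, N m; "eef_pos": TCP position; "tool_rot": TCP orientation; "ft_force": force on the tool from outside, world axes, zero at the start; "torque": the same for the moment, N m; "finger_gap": finger opening in mm.
Only numpy, scipy, OpenCV 4.12 (cv2) and the standard library are available. Lean on these libraries where they do the work, as an engineer would, in place of code of your own. Each camera call takes 0.05 s, during which the arm holds its last target.

### The job

Three sealed parts cases stand on the black rubber mat and the part inside one of them has come loose: pick them up one at a time and shake or tip each from end to end until you find the one that rattles, setting any that does not back upright on the mat. Hold the rattling case out over the middle of the aluminium tray, upright and still, about 15 cm above the bench, and finish there still gripping it, with the other two cases standing on the mat. Leave the piston, the black ring and the bottle alone.

Things in the scene. Friction and masses are not known exactly. Their poses are not given: they have to be found in the camera images.
- case_1_center (a point): centre (half-way up) of a sealed grey plastic parts case 124 mm long (its x), 58 wide (its y; grip across this, from above), 52 high (z up), flat sided, on the mat, this point 31 mm above the bench. The three look the same; each has a black latch 3 mm proud on both short ends and does not open. All weigh about 0.28 kg, varying a little whatever is inside
- case_2_center (a point): centre (half-way up) of a sealed grey plastic parts case 124 mm long (its x), 58 wide (its y; grip across this, from above), 52 high (z up), flat sided, on the mat, this point 31 mm above the bench. Any one of the three holds a loose 130 g steel part that slides up to 41 mm either way from the middle along x (8 mm along y) when the case is shaken or tipped 20 degrees or more (friction about 0.15)
- case_3_center (a point): centre (half-way up) of a sealed grey plastic parts case 124 mm long (its x), 58 wide (its y; grip across this, from above), 52 high (z up), flat sided, on the mat, this point 31 mm above the bench. The loose part knocks on the ends and, once the case is level again, stays at the end it slid to, so the balance shifts. In the other two nothing moves more than 1.5 mm
- mat: black rubber mat fixed on the steel bench, 170 mm (its x axis, away from the robot) by 460 mm (its y axis) and 5 mm thick; origin at the centre of its underside, at bench height. The three cases stand on it in a row along its y axis, about 150 mm apart
- tray: low open aluminium tray fixed on the bench beyond the mat, 140 mm (its x axis) by 180 mm (its y axis), walls 22 mm high and 4 mm thick, empty; origin at the centre of its underside, at bench height
- piston: bystander: a bare aluminium engine piston standing on its skirt, 86 mm across and 50 mm high; origin at the centre of its underside. To be left alone
- compressor: bystander: a black plastic ring (piston-ring compressor) standing on the bench, 94 mm across and 60 mm high, open at both ends; origin at the centre of its underside. To be left alone
- bottle: bystander: a closed grey bottle, 60 mm across and 150 mm high; origin at the centre of its underside. To be left alone
Mind the look-alikes: they are no part of the job. What is shaped like the part that bears case_1_center but green or orange is not meant.

How it is judged:
By the outcome, as a careful person would: the job done as asked, in the order asked, and still so for the second after the job is handed in, while the arm keeps its last pose, push and grip.
It also fails if it takes over 72 s, if anything falls off the work surface, if the arm or the gripper's body presses on something with over 40 N, if the wrist force passes 120 N, or if a joint passes its speed limit or range.

## Working session

There is one attempt and no reset: what is moved stays moved. The work goes in short steps, each a Python script; the robot and the scene stay as the last script left them, time stands still between calls to the robot, and variables do not carry over. Pictures are saved under pics/ and viewed, and the job is handed in when it is done.

```bash
mkdir -p pics; ls; cat > h.py <<'E'
import numpy as np, cv2
from workcell import *
def snap(n,f):
    c=camera(n); cv2.imwrite('pics/'+f+'.png',c['image']); np.savez('pics/'+f+'.npz',**{k:np.array(v) for k,v in c.items()}); return c
def px(c,u,v):
    z=c['range_z'][int(v),int(u)]
    p=np.array([(u-c['cx'])/c['fx']*z,-(v-c['cy'])/c['fy']*z,-z,1]); return (c['cam_to_world']@p)[:3]
E
python3 - <<'E'
from h import *
for n in ['scene','side','wrist']:
    c=snap(n,n+'0'); print(n,c.keys(),c['cam_to_world'][:3,3].round())
s=read_state(); print(s)
E
```

```text
pics
scene dict_keys(['image', 'range_z', 'fx', 'fy', 'cx', 'cy', 'cam_to_world']) [1137.   47.  945.]
side dict_keys(['image', 'range_z', 'fx', 'fy', 'cx', 'cy', 'cam_to_world']) [193. 983. 693.]
wrist dict_keys(['image', 'range_z', 'fx', 'fy', 'cx', 'cy', 'cam_to_world']) [ 280. -566.  372.]
{'time': 0.15, 'qpos': array([ 1.1768362 ,  0.52184195, -0.03632021,  1.59984828,  0.02116701,
        1.02111367, -0.11281336]), 'qvel': array([ 1.52136097e-03, -3.03274832e-03,  4.18402660e-05, -3.36572076e-03,
       -3.63133774e-04,  5.20816454e-04,  7.79979154e-04]), 'joint_efforts': array([ 2.97920211e-03, -9.27379346e+01,  1.98096871e+00, -3.70057583e+01,
        1.80256827e-02,  6.38421494e-03, -2.01557582e-04]), 'eef_pos': array([ 198.73326109, -592.30538845,  230.89023095]), 'tool_rot': array([[ 3.18086341e-01, -9.48061704e-01, -2.92498610e-04],
       [-9.48061388e-01, -3.18086474e-01,  7.74603582e-04],
       [-8.27411844e-04,  3.09158191e-05, -9.99999657e-01]]), 'ft_force': array([-0.50658729, -0.56086316,  0.31515719]), 'torque': array([-0.03626321, -0.02487817, -0.03491853]), 'finger_gap': 85.21132958777426}
```

View pics/scene0.png

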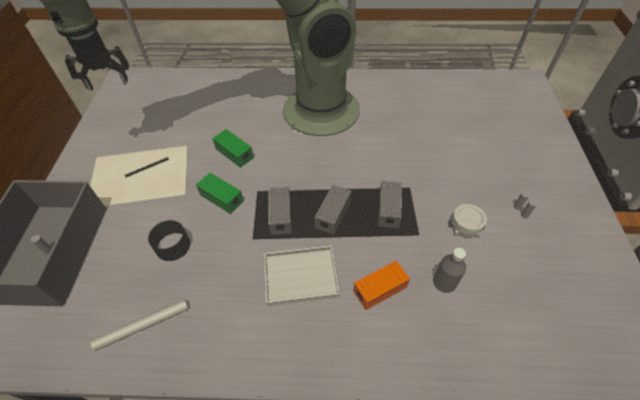

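View pics/side0.png

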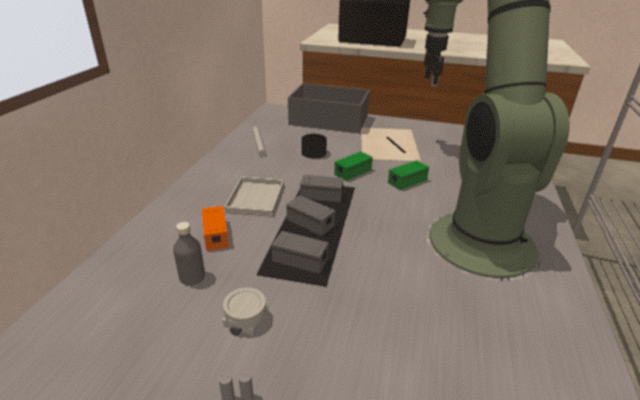

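The scene view shows three grey cases on the black mat at about (279,210), (333,209) and (391,204). The tray is at (301,274). Look-alikes, not wanted, are green at (232,147) and (220,192), and orange at (382,284). I'll measure the case tops from depth and check them in a crop.

```bash
python3 - <<'E'
import numpy as np, cv2
def cloud(f):
    c=np.load(f'pics/{f}.npz'); z=c['range_z']; v,u=np.mgrid[:400,:640]
    P=np.stack([(u-c['cx'])/c['fx']*z,-(v-c['cy'])/c['fy']*z,-z,np.ones_like(z)],-1)@c['cam_to_world'].T
    return P[...,:3],z>0,c['image']
for f in ['scene0','side0']:
    P,ok,im=cloud(f)
    hsv=cv2.cvtColor(im,cv2.COLOR_BGR2HSV)
    m=ok&(P[...,2]>50)&(P[...,2]<64)&(P[...,0]>350)&(P[...,0]<800)&(abs(P[...,1])<450)
    n,l,st,ce=cv2.connectedComponentsWithStats(m.astype(np.uint8),connectivity=4)
    for i in range(1,n):
        if st[i,4]<60: continue
        q=P[l==i]; r=cv2.minAreaRect(q[:,:2].astype(np.float32))
        print(f,ce[i].round(),st[i,4],'mean',q.mean(0).round(1),'rect',np.round(r[0],1),np.round(r[1],1),round(r[2],1), np.median(im[l==i],0))
    if f=='scene0':
        for n_,(u,v) in dict(tray=(301,274),tl=(266,252),tr=(335,249),bl=(268,300),br=(338,295),mat1=(256,192),mat2=(413,190),mat3=(255,235),mat4=(416,232)).items(): print(n_,P[v,u].round(1))
im=cv2.imread('pics/scene0.png')
cv2.imwrite('pics/crop0.png',cv2.resize(im[170:310,240:430],None,fx=4,fy=4,interpolation=cv2.INTER_CUBIC))
E
```

```text
scene0 [218. 187.] 656 mean [ 408.7 -282.3   53.4] rect [ 406.9 -283.9] [125.5  58.7] 55.9 [ 58. 129.  50.]
scene0 [391. 199.] 778 mean [446.1 207.3  57.5] rect [441.2 207.1] [ 57.5 128.5] 85.4 [100. 108. 115.]
scene0 [333. 204.] 799 mean [466.5  47.5  57.6] rect [462.7  47.9] [ 58.6 129.2] 68.2 [100. 108. 114.]
scene0 [279. 206.] 791 mean [ 474.2 -100.6   57.7] rect [ 470.9 -100.5] [128.   57.1] 6.3 [101. 109. 115.]
scene0 [167. 235.] 339 mean [ 576.7 -386.6   57.8] rect [ 575.9 -386.6] [95.6 92. ] 37.4 [47. 51. 53.]
scene0 [382. 280.] 1047 mean [690.3 168.4  52.8] rect [689.  169.1] [ 59.7 124.2] 30.9 [ 10. 104. 203.]
scene0 [446. 279.] 73 mean [685.9 320.4  56.9] rect [681.8 321.2] [56.8 20.8] 51.2 [67. 73. 77.]
tray [652.9 -32.5   2.5]
tl [ 600.7 -126.9   21.6]
tr [575.8  54.7   1.9]
bl [ 729.6 -108.8   10.3]
br [712.7  63.3  11.3]
mat1 [ 382.9 -184.3    1.2]
mat2 [367.1 285.7   2.2]
mat3 [ 540.6 -165.7    9.2]
mat4 [518.8 277.3   5.3]
side0 [313. 140.] 179 mean [ 571.8 -384.    57.1] rect [ 572.1 -386.5] [90.6 96.6] 17.2 [34. 35. 39.]
side0 [353. 159.] 326 mean [ 405.  -278.2   54.7] rect [ 404.4 -284.1] [127.8  61.4] 56.1 [ 46. 122.  37.]
side0 [321. 181.] 499 mean [466.2 -95.4  58.5] rect [ 466.7 -100.5] [125.8  64.2] 7.7 [ 92.  99. 109.]
side0 [310. 208.] 663 mean [456.9  53.6  58.3] rect [459.6  49. ] [ 62.4 129.3] 67.5 [ 91.  98. 107.]
side0 [213. 220.] 634 mean [684.5 173.1  54.3] rect [687.3 168.2] [ 57.8 128.4] 30.6 [  0.  95. 215.]
side0 [300. 244.] 929 mean [437.3 212.4  58.3] rect [438.4 208.1] [ 62.8 126.7] 84.1 [ 92.  99. 108.]
side0 [190. 265.] 131 mean [651.  350.7  57. ] rect [654.5 346.2] [59.6 31. ] 36.2 [61. 65. 72.]
side0 [245. 300.] 382 mean [492.6 410.3  51.9] rect [492.7 411.2] [77.1 87. ] 89.8 [146.5 166.  178. ]
```

View pics/crop0.png

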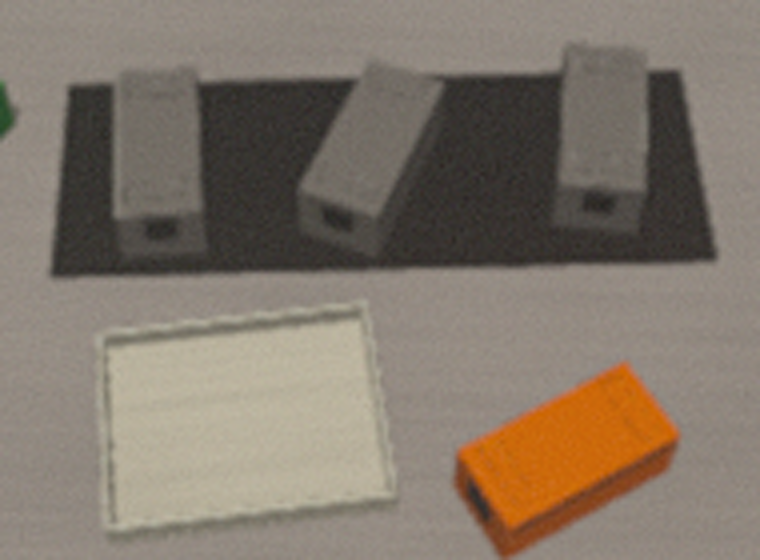

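The crop confirms three plain grey cases with black latches, standing on the mat. Next come the tray centre and reachability checks.

```bash
cat >> h.py <<'E'
from scipy.spatial.transform import Rotation as R
def rot(a,tilt=0):
    a=np.deg2rad(a); x=np.array([np.sin(a),-np.cos(a),0]); z=np.array([0,0,-1.]); 
    M=np.stack([x,np.cross(z,x),z],1)
    return R.from_rotvec(x*np.deg2rad(tilt)).as_matrix()@M
def tcp(grasp,Rm): return np.asarray(grasp,float)+Rm[:,2]*abs(grip_point_offset)
C={'A':(469,-100.5,7.0),'B':(461,48.5,-22.2),'C':(440,207.5,-5.2)}
GZ=33; LZ=160
E
python3 - <<'E'
from h import *
print(grip_point_offset)
for f in ['scene0','side0']:
    c=np.load(f'pics/{f}.npz'); z=c['range_z']; v,u=np.mgrid[:400,:640]
    P=(np.stack([(u-c['cx'])/c['fx']*z,-(v-c['cy'])/c['fy']*z,-z,np.ones_like(z)],-1)@c['cam_to_world'].T)[...,:3]
    m=(z>0)&(P[...,2]>14)&(P[...,2]<28)&(P[...,0]>560)&(P[...,0]<760)&(P[...,1]>-150)&(P[...,1]<85)
    r=cv2.minAreaRect(P[m][:,:2].astype(np.float32)); print(f,m.sum(),r)
    dark=(c['image'].max(-1)<70)&(abs(P[...,2])<14)&(P[...,0]>340)&(P[...,0]<570)&(P[...,1]>-220)&(P[...,1]<320)
    print(cv2.minAreaRect(P[dark][:,:2].astype(np.float32)))
for k,(x,y,a) in C.items():
    for zc,t in [(33,0),(110,0),(LZ,0),(LZ,30),(LZ,-30)]:
        M=rot(a,t); q=inverse_kinematics(tcp((x,y,zc),M),M); print(k,zc,t,None if q is None else np.round(q,2))
E
```

```text
-18.700000000000003
scene0 563 ((657.1978149414062, -32.931297302246094), (142.63546752929688, 179.9369659423828), 8.798311233520508)
((454.61456298828125, 51.237762451171875), (169.34359741210938, 454.2591857910156), 3.0435519218444824)
side0 467 ((655.5303344726562, -33.95829772949219), (141.98126220703125, 188.23611450195312), 8.476062774658203)
((449.21881103515625, 57.43226623535156), (165.6044464111328, 453.379150390625), 2.885326862335205)
A 33 0 [ 0.14  0.67 -0.07  2.11  0.13  0.37 -1.48]
A 110 0 [ 0.2   0.52 -0.15  2.08  0.14  0.55 -1.5 ]
A 160 0 [ 0.25  0.43 -0.21  2.05  0.14  0.67 -1.5 ]
A 160 30 [ 0.21  0.34 -0.03  2.42  4.    0.19  0.99]
A 160 -30 [ 0.1   0.68 -0.09  1.69  0.13  1.29 -1.51]
B 33 0 [-0.18  0.65 -0.07  2.15  0.13  0.34 -2.32]
B 110 0 [-0.08  0.5  -0.2   2.12  0.19  0.53 -2.37]
B 160 0 [ 0.02  0.42 -0.31  2.09  0.2   0.67 -2.39]
B 160 30 [-0.47  0.34 -0.04  2.43  1.51  0.41  2.39]
B 160 -30 [ 0.02  0.65 -0.15  1.76 -0.17  1.21 -1.98]
C 33 0 [-0.69  0.69  0.17  2.1  -0.3   0.37 -1.94]
C 110 0 [-0.69  0.53  0.17  2.08 -0.17  0.54 -2.06]
C 160 0 [-0.7   0.44  0.17  2.05 -0.12  0.66 -2.11]
C 160 30 [-0.96  0.38  0.17  2.37  1.41  0.35  2.46]
C 160 -30 [-0.09  0.72 -0.48  1.69  0.01  1.24 -2.21]
```

```bash
python3 - <<'E'
from h import *
for k,(x,y,a) in C.items():
  for h in (0,180):
    for X,zc,t in [(x,33,0),(x,110,0),(530,250,0),(530,250,30),(530,250,-30)]:
        M=rot(a+h,t if h==0 else -t); q=inverse_kinematics(tcp((X,y,zc),M),M); print(k,h,X,zc,t,None if q is None else np.round(q,2))
E
```

```text
A 0 469 33 0 [ 0.14  0.67 -0.07  2.11  0.13  0.37 -1.48]
A 0 469 110 0 [ 0.2   0.52 -0.15  2.08  0.14  0.55 -1.5 ]
A 0 530 250 0 [ 0.29  0.4  -0.28  1.82  0.13  0.95 -1.5 ]
A 0 530 250 30 [ 0.47  0.24 -0.37  2.2  -0.21  0.22 -1.12]
A 0 530 250 -30 [ 0.1   0.67 -0.11  1.45  0.13  1.55 -1.49]
A 180 469 33 0 [ 0.5   0.72 -0.55  2.09  0.76  0.53  1.08]
A 180 469 110 0 [ 0.62  0.6  -0.7   2.06  0.61  0.69  1.21]
A 180 530 250 0 [ 0.68  0.5  -0.83  1.8   0.42  1.04  1.38]
A 180 530 250 30 [ 0.89  0.31 -0.87  2.18  0.48  0.27  1.37]
A 180 530 250 -30 [ 0.5   0.79 -0.82  1.42  0.46  1.69  1.32]
B 0 461 33 0 [-0.18  0.65 -0.07  2.15  0.13  0.34 -2.32]
B 0 461 110 0 [-0.08  0.5  -0.2   2.12  0.19  0.53 -2.37]
B 0 530 250 0 [ 0.09  0.39 -0.38  1.83  0.18  0.95 -2.33]
B 0 530 250 30 [-1.23  0.41  1.05  2.23 -0.11  0.28 -2.15]
B 0 530 250 -30 [ 0.01  0.64 -0.14  1.5  -0.16  1.47 -2.02]
B 180 461 33 0 [ 0.31  0.76 -0.73  2.13  0.93  0.61  0.09]
B 180 461 110 0 [ 0.34  0.6  -0.75  2.1   0.65  0.69  0.34]
B 180 530 250 0 [ 0.41  0.48 -0.84  1.81  0.42  1.03  0.6 ]
B 180 530 250 30 [ 0.38  0.35 -0.95  2.16  1.14  0.76 -0.18]
B 180 530 250 -30 [ 0.42  0.77 -0.84  1.47  0.19  1.52  0.76]
C 0 440 33 0 [-0.69  0.69  0.17  2.1  -0.3   0.37 -1.94]
C 0 440 110 0 [-0.69  0.53  0.17  2.08 -0.17  0.54 -2.06]
C 0 530 250 0 [-0.01  0.5  -0.66  1.73  0.35  1.04 -2.45]
C 0 530 250 30 [-1.31  0.39  0.83  2.15  0.11  0.3  -2.34]
C 0 530 250 -30 [-0.1   0.73 -0.44  1.37  0.01  1.54 -2.17]
C 180 440 33 0 [-0.26  0.7  -0.41  2.08  0.59  0.47  0.37]
C 180 440 110 0 [ 0.18  0.74 -1.04  2.04  0.86  0.88  0.13]
C 180 530 250 0 [ 0.31  0.73 -1.24  1.71  0.73  1.25  0.38]
C 180 530 250 30 [ 0.03  0.39 -0.87  2.09  1.13  0.76 -0.12]
C 180 530 250 -30 [ 0.15  0.87 -0.96  1.35  0.3   1.61  0.7 ]
```

```bash
cat >> h.py <<'E'
def st(n=8):
    F=[];T=[]
    for _ in range(n):
        wait(0.04); s=read_state(); F.append(s['ft_force']);T.append(s['torque'])
    return np.mean(F,0),np.mean(T,0),np.std(T,0)
def rep(lbl,M):
    f,t,sd=st(); s=read_state()
    print(lbl,'t%.1f'%s['time'],'F',f.round(2),'T_jaw %.3f'%(t@M[:,0]),'T',t.round(3),'sd',sd.round(3),'gap %.1f'%s['finger_gap'],flush=True)
    return t@M[:,0]
E
python3 - <<'E'
from h import *
x,y,a=C['A']; M=rot(a)
movep(tcp((x,y,120),M),M)
s=read_state(); print(s['time'],s['eef_pos'],s['qpos'].round(2))
snap('wrist','wA')
E
```

```text
2.2167 [ 469.09051314 -101.30231747  101.40835058] [ 0.21  0.5  -0.16  2.08  0.14  0.57 -1.5 ]
```

View pics/wA.png

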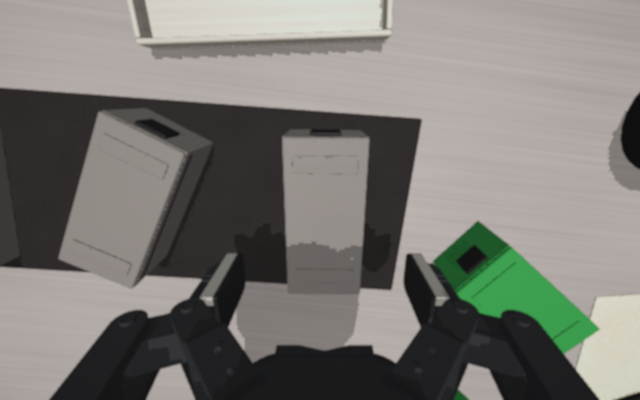

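The wrist view shows case A at (326,210), centred between the pads (237–408) and square to them. I'll grasp it and tip it.

```bash
cat >> h.py <<'E'
def pick(k,h):
    x,y,a=C[k]; M=rot(a+h)
    g=movel(tcp((x,y,GZ),M),max_speed=100,guard=15); print('guard',g,read_state()['eef_pos'].round(1))
    if g: return False
    clamp(); movel(tcp((x,y,120),M),max_speed=120)
    s=read_state(); print('gap',s['finger_gap'],s['ft_force'].round(2),s['time']); return True
def shake(k,h,X=530,Z=250,ang=28):
    x,y,a=C[k]; s=1 if h==0 else -1
    M=rot(a+h); p=(X,y,Z)
    movep(tcp(p,M),M); wait(.2); r=[rep('level0',M)]
    for t in (ang,-ang):
        Mt=rot(a+h,s*t); movep(tcp(p,Mt),Mt); wait(.4); print('tilt',t,read_state()['qpos'].round(2))
        movep(tcp(p,M),M); wait(.2); r.append(rep('level after %d'%t,M))
    print('DIFF',r[2]-r[1]); return r
def place(k,h):
    x,y,a=C[k]; M=rot(a+h)
    movep(tcp((x,y,100),M),M)
    movel(tcp((x,y,GZ+5),M),max_speed=120)
    g=movel(tcp((x,y,GZ-2),M),max_speed=30,guard=6); print('place',g,read_state()['eef_pos'].round(1))
    open_gripper(); wait(.1); movel(tcp((x,y,120),M),max_speed=120); print(read_state()['time'])
E
python3 - <<'E'
from h import *
if pick('A',0):
    shake('A',0); snap('scene','sA')
E
```

```text
guard False [ 469.3 -100.5   14.7]
gap 57.63411490586999 [-1.22  0.01 -2.75] 4.5333
level0 t5.7 F [-0.2  0.2 -3. ] T_jaw 0.006 T [-0.004 -0.007 -0.011] sd [0.031 0.02  0.034] gap 57.5
tilt 28 [ 0.45  0.24 -0.35  2.17 -0.13  0.27 -1.2 ]
level after 28 t8.0 F [ 0.38  0.1  -2.74] T_jaw -0.009 T [-0.015  0.007 -0.012] sd [0.015 0.021 0.021] gap 57.6
tilt -28 [-0.02  0.65  0.09  1.48  0.03  1.49 -1.39]
level after -28 t10.2 F [-0.22 -0.03 -2.86] T_jaw 0.016 T [-0.007 -0.017 -0.023] sd [0.039 0.028 0.034] gap 57.4
DIFF 0.02452272483343125
```

View pics/sA.png

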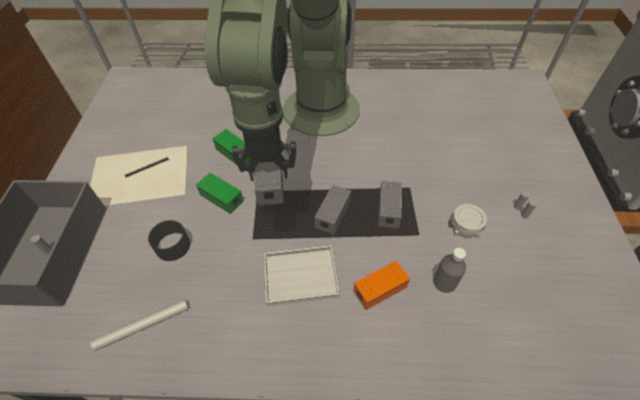

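Case A: the torque stays near 0 at both ends, with a difference of 0.025 N m and noise of about 0.014. A loose part would give about 0.10. So A is not the rattler, and I'll set it back. I'll average longer on the next case.

```bash
sed -i 's/def st(n=8)/def st(n=20)/' h.py; python3 - <<'E'
from h import *
place('A',0)
x,y,a=C['B']; M=rot(a+180)
movep(tcp((x,y,130),M),M)
print(read_state()['time'],read_state()['qpos'].round(2)); snap('wrist','wB'); snap('side','sdA')
E
python3 -c "
import cv2,numpy as np
cv2.imwrite('pics/two.png',np.vstack([cv2.resize(cv2.imread('pics/wB.png'),(480,300)),cv2.resize(cv2.imread('pics/sdA.png')[100:300,180:500],(480,300))]))"
```

```text
place True [ 469.9 -100.6   14.5]
13.2667
14.8833 [ 0.3   0.54 -0.69  2.09  0.54  0.69  0.44]
```

View pics/two.png

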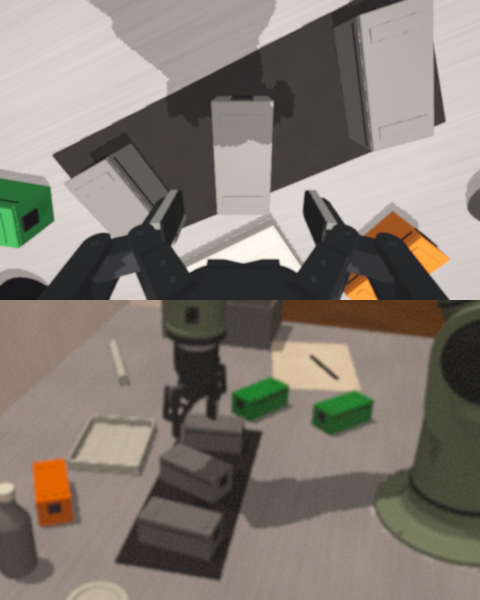

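Wrist view (top): case B, in the halved picture at (242,155), is centred between the pads (170–318). Side view (bottom): A is back upright on the mat. Now I'll pick B.

```bash
python3 - <<'E'
from h import *
if pick('B',180):
    shake('B',180); snap('scene','sB')
E
```

```text
guard False [461.3  48.5  14.7]
gap 57.071391734059084 [-0.33  0.21 -2.09] 17.35
level0 t19.0 F [-0.02 -0.03 -2.63] T_jaw -0.002 T [-0.005 -0.001 -0.   ] sd [0.02  0.024 0.035] gap 57.3
tilt 28 [ 0.11  0.28 -0.6   2.15  0.96  0.64 -0.02]
level after 28 t21.9 F [ 0.19  0.02 -2.82] T_jaw 0.001 T [ 0.002 -0.    -0.014] sd [0.028 0.028 0.026] gap 57.4
tilt -28 [ 0.32  0.69 -0.66  1.5   0.1   1.46  0.86]
level after -28 t24.4 F [ 0.02  0.01 -2.67] T_jaw 0.008 T [ 0.012  0.004 -0.004] sd [0.033 0.033 0.022] gap 57.5
DIFF 0.007780610946597373
```

Case B: difference 0.008 N m, so no shift. I'll set it back and go to C.

```bash
python3 - <<'E'
from h import *
place('B',180)
x,y,a=C['C']; M=rot(a+180)
movep(tcp((x,y,130),M),M)
print(read_state()['time'],read_state()['qpos'].round(2)); snap('wrist','wC'); snap('side','sdB')
E
python3 -c "
import cv2,numpy as np
cv2.imwrite('pics/two2.png',np.vstack([cv2.resize(cv2.imread('pics/wC.png'),(480,300)),cv2.resize(cv2.imread('pics/sdB.png')[100:300,180:500],(480,300))]))"
```

```text
place True [461.9  48.5  14.4]
27.4417
28.125 [-0.08  0.56 -0.64  2.04  0.5   0.71  0.44]
```

View pics/two2.png

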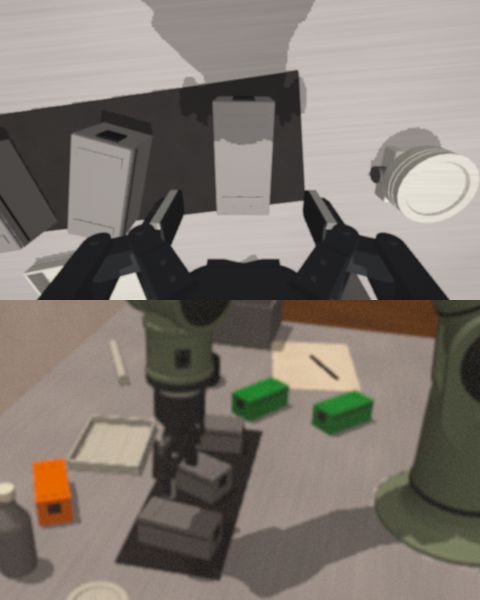

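C is centred between the pads, at (243,155) in the halved picture, and clear of the piston at (430,180). A and B both stand on the mat.

```bash
python3 - <<'E'
from h import *
if pick('C',180):
    shake('C',180); snap('scene','sC')
E
```

```text
guard False [440.3 207.6  14.8]
gap 57.55016501198707 [ 0.22 -0.15 -1.32] 30.5917
level0 t32.3 F [-0.02  0.11 -2.76] T_jaw -0.007 T [ 0.005 -0.007 -0.007] sd [0.034 0.03  0.029] gap 57.5
tilt 28 [-0.23  0.32 -0.51  2.07  0.93  0.63  0.05]
level after 28 t35.1 F [ 0.12 -0.12 -2.52] T_jaw -0.059 T [-0.008 -0.059  0.005] sd [0.035 0.027 0.022] gap 57.8
tilt -28 [-0.02  0.74 -0.6   1.38  0.1   1.52  0.89]
level after -28 t37.6 F [ 0.23  0.22 -2.7 ] T_jaw 0.062 T [ 0.009  0.062 -0.004] sd [0.031 0.027 0.034] gap 57.4
DIFF 0.12177214445091138
```

Case C: the torque swings from −0.059 to +0.062 N m, which matches 130 g sliding ±41 mm. C is the rattler, so it goes over the tray.

```bash
python3 - <<'E'
from h import *
M=rot(8.6+180)
movep(tcp((656.3,-33.4,230),M),M); movel(tcp((656.3,-33.4,153),M),max_speed=80); wait(.6)
s=read_state(); print(s['time'],s['eef_pos'].round(1),s['tool_rot'].round(3),s['finger_gap'],s['ft_force'].round(2),abs(s['qvel']).max())
snap('scene','f1'); snap('side','f2')
c=np.load('pics/f2.npz'); 
E
python3 - <<'E'
import numpy as np,cv2
for f in ['f1','f2']:
    c=np.load(f'pics/{f}.npz'); z=c['range_z']; v,u=np.mgrid[:400,:640]
    P=(np.stack([(u-c['cx'])/c['fx']*z,-(v-c['cy'])/c['fy']*z,-z,np.ones_like(z)],-1)@c['cam_to_world'].T)[...,:3]
    m=(z>0)&(P[...,2]>50)&(P[...,2]<64)&(P[...,0]>350)&(P[...,0]<560)&(abs(P[...,1])<300)
    n,l,st,ce=cv2.connectedComponentsWithStats(m.astype(np.uint8),connectivity=4)
    for i in range(1,n):
        if st[i,4]>60: r=cv2.minAreaRect(P[l==i][:,:2].astype(np.float32)); print(f,ce[i].round(),np.round(r[0],1),np.round(r[1],1),round(r[2],1))
cv2.imwrite('pics/two3.png',np.vstack([cv2.resize(cv2.imread('pics/f1.png')[120:320,200:520],(480,300)),cv2.resize(cv2.imread('pics/f2.png')[80:280,140:460],(480,300))]))
E
```

```text
40.475 [656.3 -33.4 134.3] [[-0.15   0.989 -0.   ]
 [ 0.989  0.15  -0.   ]
 [-0.    -0.    -1.   ]] 57.3818553032997 [ 0.66  0.12 -3.09] 0.0017027094479476225
f1 [224. 190.] [ 414.1 -272.5] [98.7 58.3] 55.9
f1 [334. 204.] [464.1  48.8] [ 58.8 125.6] 68.3
f1 [271. 217.] [ 509.2 -116.6] [46.6 16.6] 5.9
f2 [350. 161.] [ 411.4 -271.2] [103.1  61.1] 55.8
f2 [321. 181.] [466.6 -99.9] [126.2  66.2] 4.8
f2 [310. 208.] [459.8  49.4] [ 64.7 128. ] 69.0
```

View pics/two3.png

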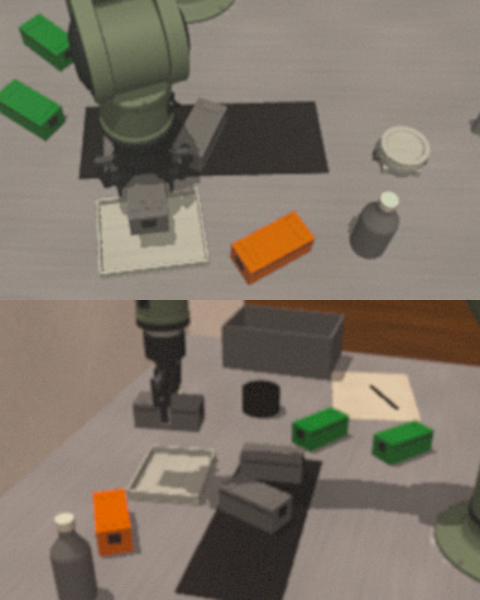

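The case is held level above the tray, at (170,410) in the lower crop. A and B stand on the mat at (272,463) and (255,500), and the bystanders have not moved.

```bash
python3 - <<'E'
from h import *
finish_job()
E
```

```text
the job is handed in; nothing more can be done
```

I found the rattling case and handed the job in at about 40 s, with the arm still gripping it over the tray. It is the case that stood at the robot's left end of the mat (y ≈ +207).

| Case (position on mat) | Torque change about the jaw axis, one end tip to the other | Result |
|---|---|---|
| Robot's right, y ≈ −100 | 0.025 N m (noise about 0.014) | No rattle, set back upright |
| Middle, y ≈ 48 | 0.008 N m | No rattle, set back upright |
| Robot's left, y ≈ +207 | 0.122 N m (−0.059 to +0.062) | Rattles |

A loose 130 g part sliding end to end should give about 0.10 N m. The reading on the first case used fewer samples, so it was the noisier of the two clear ones.

**Held case:** it is level and still, centred on the tray at (656, −33) mm. Its centre is about 151 mm above the bench by the grasp geometry, which I did not measure separately. The finger gap is steady at 57.4 mm.

**Other two cases:** the last pictures show both upright on the mat within a few mm of where they started. In the last scene picture the arm partly hid the first case, so its position comes from the side camera only.

**Bystanders:** the piston, ring and bottle look untouched in the pictures. I did not remeasure them.

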